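# Finger test of a cake turntable's safety strip

### The job

Do the start-of-shift check of the cake turntable's yellow safety strip: put your fingertips down gently on the end of the strip beside the green dot, and run them along the whole curve over all five black marks, keeping the strip lightly pressed without lifting off, to the end beside the red dot. Finish there, holding the strip lightly pressed next to the red dot. Never lean hard on the strip, and leave the cake and the other things around where they are.

Things in the scene. Friction and masses are not known exactly. Their poses are not given: they have to be found in the camera images.
- unit: White turntable machine fixed on the table, a box 330 x 420 mm (x -190 to +140, y -210 to +210 mm) with a flat deck 70 mm above the table. Origin: on the table under the turntable's axis; z up, -x its front. A round aluminium plate, radius 115 mm, top at 90 mm, is centred on it and carries the cake. The yellow strip curves round the plate's front. Placement and yaw vary.
- strip (a joint): Depth of the yellow strip, m: 0 free, 0.010 hard stop; it sinks as one, sprung: gives at 1.5 N, 4 N at 4 mm, 7 N at the stop; pressed means over 0.8 mm. A flat arc 30 mm wide, its centre line 150 mm from the unit's axis, 58 degrees to either side of the unit's -x; top 98 mm above the table when free. Touch it with shut fingers; their middle should follow the centre line.
- mark0 (a point): Centre of a black mark (line 4 mm wide across the strip) on the strip's top surface, 98 mm above the table when free, at 50 degrees towards the machine's +y, the last mark on that side (8 degrees, 21 mm, from the strip's end). The five marks lie 25 degrees apart on the 150 mm arc; mark2 is at the middle, in the -x direction of the machine.
- mark1 (a point): Centre of a black mark (line 4 mm wide across the strip) on the strip's top surface, 98 mm above the table when free, at 25 degrees towards +y. The five marks lie 25 degrees apart on the 150 mm arc; mark2 is at the middle, in the -x direction of the machine.
- mark2 (a point): Centre of a black mark (line 4 mm wide across the strip) on the strip's top surface, 98 mm above the table when free, at the middle of the strip. The five marks lie 25 degrees apart on the 150 mm arc; mark2 is at the middle, in the -x direction of the machine.
- mark3 (a point): Centre of a black mark (line 4 mm wide across the strip) on the strip's top surface, 98 mm above the table when free, at 25 degrees towards -y. The five marks lie 25 degrees apart on the 150 mm arc; mark2 is at the middle, in the -x direction of the machine.
- mark4 (a point): Centre of a black mark (line 4 mm wide across the strip) on the strip's top surface, 98 mm above the table when free, at 50 degrees towards the machine's -y, the last mark on that side (8 degrees, 21 mm, from the strip's end). The five marks lie 25 degrees apart on the 150 mm arc; mark2 is at the middle, in the -x direction of the machine.
- green: Green dot: fixed button 28 mm across and 6 mm tall on the deck just past one end of the strip (on the same 150 mm arc, 12 degrees beyond the strip's end, 52 mm from the nearest mark). Marks the end to start from; it may be at either end. Origin: centre of its underside, 70 mm above the table.
- red: Red dot: same as the green one, just past the other end of the strip. Marks the end to finish at. Origin: centre of its underside.
- cake: Round layer cake on a board, 164 mm across and about 48 mm tall, standing loose on the turntable plate (its top is about 40 mm higher than the strip's). Origin: centre of its underside.
- nozzle: Steel piping nozzle, a cone 30 mm across and 40 mm tall, loose on one front corner of the deck. Origin: centre of its underside.
- cutter: Steel ring cutter, 44 mm across and 30 mm tall, loose on the other front corner of the deck. Origin: centre of its underside.
- jar: Amber jar with white lid, 52 mm across and 55 mm tall, loose on a rear corner of the deck. Origin: centre of its underside.
- knife: Spatula with a black handle and flat steel blade, about 280 mm long, lying on the table to the left. Origin: underside.
- bowl: Steel bowl, 140 mm across and 60 mm tall, on the table to the right. Origin: centre of its underside.
- cup: Blue cup, 64 mm across and 70 mm tall, loose on the other rear corner of the deck. Origin: centre of its underside.

How it is judged:
On the way, in this order (a step that is already met when the one before it is completed fails the run):
1. the strip is pressed at its end beside the green dot (value of joint strip above 0.0008 m and horizontal distance between the grasp point and unit between 0.128 and 0.172 m and horizontal distance between the grasp point and green below 0.072 m), for 0.1 s.
2. pressed at the second mark (value of joint strip above 0.0008 m and horizontal distance between the grasp point and unit between 0.128 and 0.172 m and horizontal distance between the grasp point and green between 0.095 and 0.135 m), for 0.1 s.
3. pressed at the middle mark (value of joint strip above 0.0008 m and horizontal distance between the grasp point and unit between 0.128 and 0.172 m and horizontal distance between the grasp point and green between 0.155 and 0.19 m), for 0.1 s.
4. pressed at the fourth mark (value of joint strip above 0.0008 m and horizontal distance between the grasp point and unit between 0.128 and 0.172 m and horizontal distance between the grasp point and green between 0.203 and 0.238 m), for 0.1 s.
5. pressed at the end beside the red dot (value of joint strip above 0.0008 m and horizontal distance between the grasp point and unit between 0.128 and 0.172 m and horizontal distance between the grasp point and red below 0.072 m), for 0.1 s.
At the end, for the whole second after the job is handed in: The fingertips rest on the strip beside the red dot (grasp point within 72 mm of the dot and within 22 mm of the strip's centre line), the strip is held pressed between 0.8 and 9.5 mm, and every loose thing is within 15 mm of where it stood (all of step 5 and value of joint strip below 0.0095 m and contact force between the fingers and unit above 0.5 N and distance of each of cake, nozzle, cutter, jar, knife, bowl, cup from where it was at the start of the episode below 0.015 m); the arm keeps its last pose, push and grip.
It fails at once if the strip is pressed harder than 15 N (contact force between the fingers and unit above 15 N).
It fails at once if the fingertips lift off the strip between its two ends (horizontal distance between the grasp point and unit between 0.128 and 0.172 m and horizontal distance between the grasp point and green above 0.085 m and horizontal distance between the grasp point and red above 0.085 m and x of the grasp point in the frame of unit below -0.05 m and z of the grasp point in the frame of unit below 0.145 m and value of joint strip below 0.0003 m).
It fails at once if the cake or another loose thing is pushed, lifted or carried (distance of any of cake, nozzle, cutter, jar, knife, bowl, cup from where it was at the start of the episode above 0.015 m).
It also fails if it takes over 48 s, if anything falls off the work surface, if the arm or the gripper's body presses on something with over 40 N, if the wrist force passes 120 N, or if a joint passes its speed limit or range.

### The arm

A 7-joint arm with a two-finger parallel gripper is mounted at the origin on the work surface. World frame = base frame: x ahead of the robot, y to its left, z up, the work surface at z = 0. Lengths are in m, angles in rad, forces in N, time in s.
With the tool pointing down it reaches from about 0.4 to 0.85 m from the base axis. Payload 10.4 kg.
Tool frame: the origin (TCP) lies at the very end of the fingers, on their centre line; the grasp point (between the pads) lies 19 mm behind it; x points along the fingers, y is the direction in which the jaws open and shut, and the axes are right-handed (so a half turn about x gives the same grasp; the last joint's range is limited). The gripper opens to 85 mm and grips with 20 to 120 N. Pads are 22 mm wide; open, the fingers measure 114 mm over their backs; the gripper's body (76 mm by 85 mm) begins 54 mm behind the grasp point. The pads swing forward as they close: fully open they stand 13 mm farther back than shut.
Start: joints at [1.308, 0.332, -0.065, 1.46, 0.022, 1.35, -0.088], TCP at [0.148, -0.607, 0.231] pointing down, gripper open.
Joint ranges: [-2.6, 2.6], [-0.5, 2.12], [-1.47, 1.34], [0.16, 2.42], [-1.27, 4.41], [0.06, 2.06], [-2.6, 2.6]. Speed limits (rad/s): [2.22, 2.22, 2.79, 2.79, 3.14, 3.14, 3.14].

### API

Orientations are given as [roll, pitch, yaw] about the fixed x, y, z axes, in that order (R = Rz(yaw) Ry(pitch) Rx(roll)).
In Python, from bench import ctrl gives the robot as it stands. Calls block until the motion is done:
- ctrl.move_pose(position, orientation): joint-space move of the TCP to a pose.
- ctrl.move_straight(position, feed=0.15, orientation=None, contact_N=None): straight line of the TCP; orientation=None keeps the orientation; feed is the mean speed in m/s. With contact_N (N) it stops when the force on the tool has changed by that much, and returns True; else False.
- ctrl.set_joints(angles): joint-space move.
- ctrl.move_gripper(opening): finger opening in m; the grip force is fixed at half the most; returns when the fingers have stopped.
- ctrl.pause(seconds).
- ctrl.ik(position, orientation): joint angles nearest the present ones, or None.
- ctrl.get_state(): the state.
- ctrl.capture(name): name is "scene" or "top" or "wrist"; returns a dict with "pixels" (420x560x3 uint8, blue, green, red), "mtx" (3x3 intrinsics, pixels), "k1" (the pictures are not rectified: a ray, as slopes to the right and down, at radius r is drawn at 1 + k1 r^2 times it, then the intrinsics apply), "rvec" (rotation vector, rad) and "tvec" (3), from world to camera coordinates, as OpenCV has them; the wrist camera has in their place "T_tool_cam" (4x4, takes a point from camera to tool coordinates, whose origin is the TCP and whose axes are the tool frame's). Camera axes: x right, y down, z forward; pixel columns grow to the right and rows downward; lengths in m; the calibration is good to about 2 mm. A picture is of the moment at which its call begins: read the wrist's pose just before it. There is no depth.
A pose or a line that the arm cannot do raises ctrl.MotionError and nothing moves.
- ctrl.sign_off(): hands the job in, once; it reports no verdict.
The state is a dict: "clock": time; "joints": joint angles; "qd": joint speeds; "joint_torque": joint torques, N m; "tcp_pos": TCP position; "orientation": TCP orientation; "wrist_force": force on the tool from outside, world axes, zero at the start; "moment": the same for the moment, N m; "finger_gap": finger opening in m.
Only numpy, scipy, OpenCV 4.12 (cv2) and the standard library are available. Lean on these libraries where they do the work, as an engineer would, in place of code of your own. Each camera call takes 0.05 s, during which the arm holds its last target.

## Working session

There is one attempt and no reset: what is moved stays moved. The work goes in short steps, each a Python script; the robot and the scene stay as the last script left them, time stands still between calls to the robot, and variables do not carry over. Pictures are saved under pics/ and viewed, and the job is handed in when it is done.

```bash
ls; mkdir -p pics; python3 - <<'E'
from bench import ctrl
import cv2
s=ctrl.get_state()
for k,v in s.items(): print(k,v)
for n in ("scene","top"):
    c=ctrl.capture(n); cv2.imwrite(f"pics/{n}0.png",c["pixels"])
    print(n,c["mtx"],c["k1"],c["rvec"],c["tvec"])
E
```

```text
pics
clock 0.0
joints [ 1.3084346   0.33288429 -0.06466276  1.46094726  0.02158332  1.3499355
 -0.08847409]
qd [ 0.00123443 -0.00053134  0.00082815  0.00016879 -0.00026224  0.00010709
  0.00014839]
joint_torque [ 2.09555088e-03 -6.25444651e+01  5.05123765e-02 -3.91600049e+01
  1.63195952e-02  9.99903772e-03  4.65485323e-05]
tcp_pos [ 0.14830386 -0.60674752  0.23050526]
orientation [-1.52610226  1.56931651  1.85526028]
wrist_force [-0.78208629  0.58769276 -0.1883396 ]
moment [-0.00989796  0.01878176 -0.00209679]
finger_gap 0.08563871844273283
scene [[520.84405356   0.         279.78342357]
 [  0.         520.84405356 214.13862063]
 [  0.           0.           1.        ]] 0.016769109802151086 [ 1.59193995  2.16555192 -0.7043362 ] [ 0.20007978 -0.40229654  1.71282951]
top [[524.03684235   0.         279.61149192]
 [  0.         524.03684235 213.2532285 ]
 [  0.           0.           1.        ]] 0.06120323958120136 [ 2.11797034 -2.16036463  0.1524196 ] [0.01298548 0.61125054 1.3428708 ]
```

View pics/scene0.png

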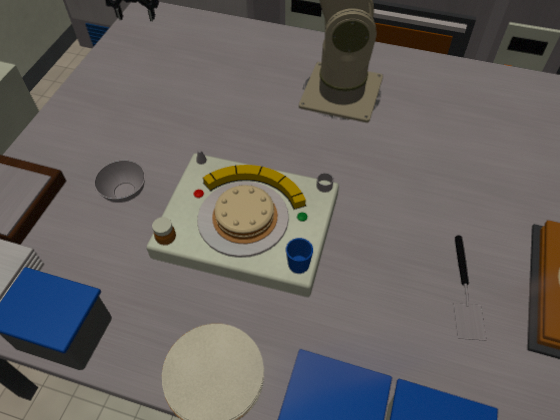

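View pics/top0.png

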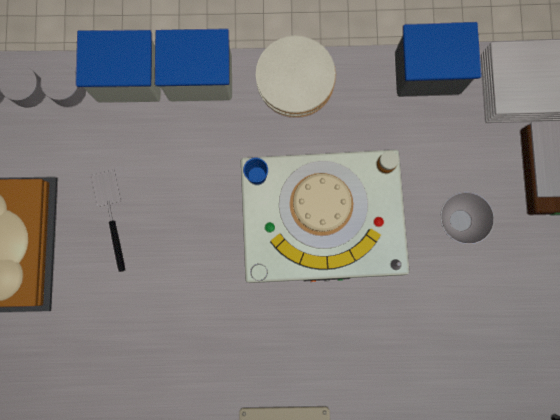

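The top view shows the unit with green dot at about (270,227), red at (379,222), the strip bowed towards the robot (bottom of the picture), the cutter ring at (259,272), and the nozzle at (396,265). Next I'll crop and fit the pose.

```bash
python3 - <<'E'
import cv2
a=cv2.imread("pics/top0.png")[140:300,230:420]; cv2.imwrite("pics/topc.png",cv2.resize(a,None,fx=4,fy=4,interpolation=cv2.INTER_CUBIC)[:600])
a=cv2.imread("pics/scene0.png")[145:295,145:345]; cv2.imwrite("pics/scenec.png",cv2.resize(a,None,fx=4,fy=4,interpolation=cv2.INTER_CUBIC))
E
```

```text
(no output)
```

View pics/topc.png

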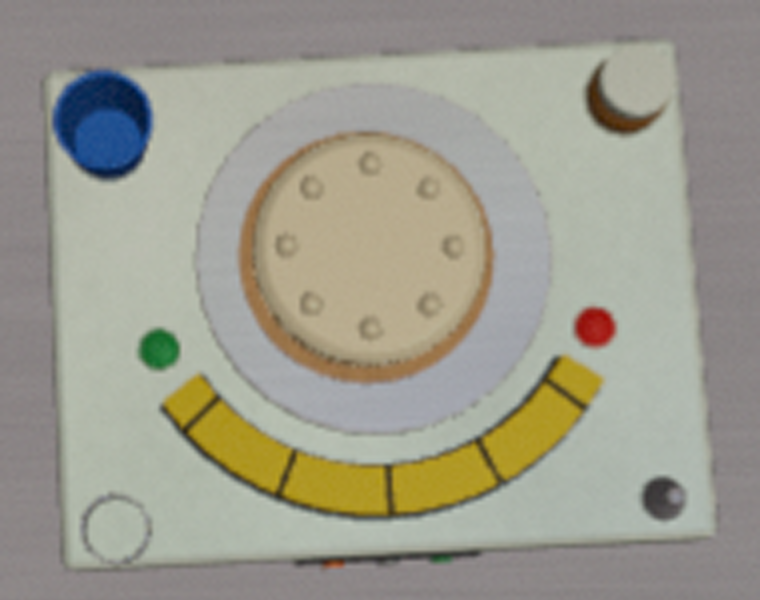

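View pics/scenec.png

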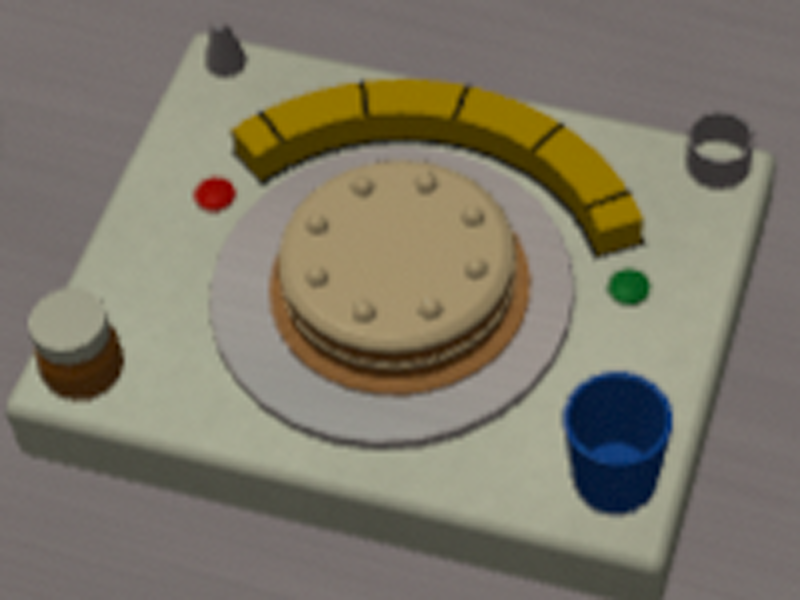

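```bash
cat > fit.py <<'E'
import numpy as np, cv2
from scipy.optimize import least_squares
K={'top':(524.03684235,279.61149192,213.2532285,0.06120323958120136,[2.11797034,-2.16036463,0.1524196],[0.01298548,0.61125054,1.3428708]),
'scene':(520.84405356,279.78342357,214.13862063,0.016769109802151086,[1.59193995,2.16555192,-0.7043362],[0.20007978,-0.40229654,1.71282951])}
pk={'top':([(201,414),(287,474),(390,491),(489,460),(569,390),(159,349),(595,327)],230,140),
'scene':([(612,203),(549,137),(461,102),(364,98),(270,125),(629,286),(214,193)],145,145)}
def pol(a,z): a=np.radians(a); return [-.15*np.cos(a),.15*np.sin(a),z]
obj=np.array([pol(a,.098) for a in (50,25,0,-25,-50)]+[pol(70,.075),pol(-70,.075)])
def proj(P,c):
    f,cx,cy,k,r,t=K[c]
    m=np.array([[f,0,cx],[0,f,cy],[0,0,1.]])
    return cv2.projectPoints(P,np.array(r),np.array(t),m,np.array([k,0,0,0]))[0][:,0]
def pix(c):
    p,ox,oy=pk[c]; return (np.array(p)+.5)/4-.5+[ox,oy]
def res(x,cs,z=0):
    c,s=np.cos(x[2]),np.sin(x[2])
    P=obj@np.array([[c,-s,0],[s,c,0],[0,0,1]]).T+[x[0],x[1],x[3] if len(x)>3 else 0]
    return np.concatenate([(proj(P,k)-pix(k)).ravel() for k in cs])
if __name__=="__main__":
  for cs in (['top'],['scene'],['top','scene']):
    r=least_squares(res,[.6,0,0],args=(cs,)); print(cs,r.x,np.abs(r.fun).max(),np.sqrt((r.fun**2).mean()))
  r=least_squares(res,[.6,0,0,0],args=(cs,)); print('z free',r.x,np.round(r.fun,1))
E
python3 fit.py
```

```text
['top'] [ 0.62764149 -0.11085003  0.03772885] 0.8739567957597387 0.4048498528896082
['scene'] [ 0.62862399 -0.10950286  0.02863099] 0.8498822342489802 0.3727732313224132
['top', 'scene'] [ 0.62791499 -0.11021451  0.03387492] 1.1695308202423007 0.5189626028049947
z free [ 0.62765738 -0.11037561  0.03398438 -0.00118441] [ 0.  -0.1 -0.2 -0.5 -0.4 -0.5 -0.3  0.3 -1.1  1.1 -0.4  0.2 -0.3 -0.2
 -1.2 -0.9 -0.7  0.1 -0.2  0.1 -0.2  0.2  0.   0.5 -0.2 -0.5 -0.2 -0.2]
```

```bash
cat > h.py <<'E'
import numpy as np
from scipy.spatial.transform import Rotation as Ro
U=np.array([0.6279,-0.1102]); YAW=0.034
def pt(a,z):
    a=np.radians(a)-YAW
    # unit frame (-cos a, sin a) rotated by YAW
    return np.array([U[0]-.15*np.cos(a),U[1]+.15*np.sin(a),z])
def down(psi): # jaw direction at angle psi from world y
    x=np.array([0,0,-1.]); y=np.array([-np.sin(psi),np.cos(psi),0]); z=np.cross(x,y)
    return Ro.from_matrix(np.c_[x,y,z]).as_euler('xyz')
E
python3 - <<'E'
from bench import ctrl
from h import *
s=ctrl.get_state()
print(Ro.from_euler('xyz',s['orientation']).as_matrix().round(3))
a=np.radians(54);c,q=np.cos(YAW),np.sin(YAW);u=np.array([-.15*np.cos(a),.15*np.sin(a)]);print(np.array([[c,-q],[q,c]])@u+U,pt(54,0))
for psi in np.radians([0,45,90,135,180,-45,-90,-135]):
    print(np.degrees(psi),[None if (j:=ctrl.ik(pt(a,.094),down(psi))) is None else np.round(j,2).tolist() for a in (54,0,-54)])
E
```

```text
[[-0.     0.237 -0.971]
 [ 0.001 -0.971 -0.237]
 [-1.    -0.001  0.   ]]
[0.53565798 0.00808529] [0.53565798 0.00808529 0.        ]
0.0 [[0.77, 0.47, -1.05, 1.81, 0.45, 1.12, 1.14], [0.85, 0.26, -0.78, 1.93, 0.21, 1.03, 1.55], [0.87, 0.46, -0.68, 1.68, 0.32, 1.11, 1.67]]
45.0 [[0.89, 0.59, -1.24, 1.81, 0.6, 1.19, 1.82], [1.2, 0.44, -1.23, 1.92, 0.47, 1.11, 2.14], [1.23, 0.74, -1.25, 1.66, 0.73, 1.29, 2.19]]
90.0 [[0.96, 0.72, -1.39, 1.81, 0.74, 1.27, 2.5], [-0.95, 0.42, 1.3, 2.01, -0.47, 1.06, -2.57], [-0.52, 0.66, 1.16, 1.75, -0.66, 1.18, -2.31]]
135.0 [[-0.74, 0.32, 0.75, 1.89, -0.25, 1.03, -2.25], [0.66, 0.22, -0.57, 1.94, 0.14, 1.02, -2.32], [0.6, 0.39, -0.33, 1.69, 0.14, 1.08, -2.13]]
180.0 [[0.64, 0.39, -0.88, 1.82, 0.34, 1.09, -1.93], [0.72, 0.23, -0.63, 1.94, 0.16, 1.02, -1.55], [0.68, 0.41, -0.43, 1.69, 0.19, 1.09, -1.38]]
-45.0 [[0.73, 0.44, -1.0, 1.82, 0.41, 1.11, 0.38], [0.81, 0.25, -0.73, 1.93, 0.19, 1.03, 0.78], [0.83, 0.45, -0.62, 1.68, 0.28, 1.11, 0.91]]
-90.0 [[0.72, 0.43, -0.98, 1.82, 0.4, 1.11, -0.4], [0.78, 0.24, -0.69, 1.94, 0.18, 1.03, 0.0], [0.82, 0.44, -0.61, 1.68, 0.28, 1.1, 0.13]]
-135.0 [[0.71, 0.43, -0.96, 1.82, 0.39, 1.1, -1.18], [0.74, 0.23, -0.66, 1.94, 0.17, 1.03, -0.77], [0.75, 0.43, -0.52, 1.68, 0.24, 1.09, -0.63]]<sys>:0: UserWarning: Gimbal lock detected. Setting third angle to zero since it is not possible to uniquely determine all angles.
```

```bash
python3 -W ignore - <<'E'
from bench import ctrl
from h import *
import cv2
ctrl.move_gripper(0.0)
o=down(-np.pi/2)
ctrl.move_pose(pt(54,.23),o)
s=ctrl.get_state();print(s['clock'],s['tcp_pos'],pt(54,.2),s['finger_gap'],s['wrist_force'])
c=ctrl.capture("wrist");cv2.imwrite("pics/w1.png",c["pixels"])
print(c['T_tool_cam'].round(4).tolist(),c['mtx'][0],c['mtx'][1],c['k1'])
# predicted pixel of marks
T=np.eye(4);T[:3,:3]=Ro.from_euler('xyz',s['orientation']).as_matrix();T[:3,3]=s['tcp_pos']
W=np.linalg.inv(T@c['T_tool_cam'])
P=np.array([pt(a,.098) for a in (50,25,0,-25,-50)]+[pt(70,.075),pt(-70,.075)])
print(cv2.projectPoints(P,cv2.Rodrigues(W[:3,:3])[0],W[:3,3],c['mtx'],np.array([c['k1'],0,0,0]))[0][:,0].round(1).tolist())
E
```

```text
3.4417 [0.53576609 0.00691766 0.22986733] [0.53565798 0.00808529 0.2       ] 0.00021337345593400286 [ 0.25740761 -0.87809392  1.17384529]
[[0.0004, -0.302, 0.9533, -0.1425], [1.0, 0.0012, -0.0, 0.0014], [-0.0011, 0.9533, 0.302, -0.0769], [0.0, 0.0, 0.0, 1.0]] [378.65084491   0.         278.94650486] [  0.         378.65084491 210.90214838] -0.08393046289737088
[[266.4, 205.3], [220.1, 268.5], [210.3, 335.3], [232.4, 392.4], [277.4, 432.4], [322.6, 163.7], [321.3, 431.0]]
```

View pics/w1.png

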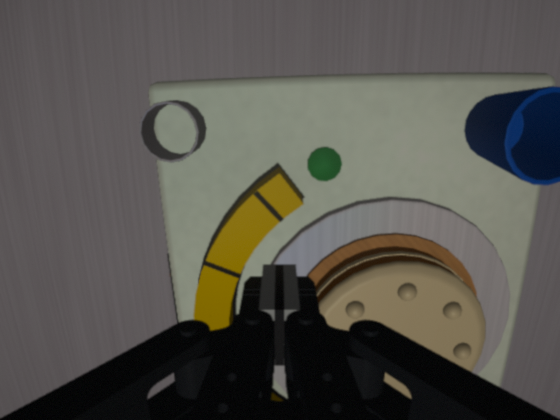

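The wrist view agrees with the fit: mark0 seen at about (269,206) against (266,205) predicted, and green at (324,164) against (323,164), so an error of roughly 1 mm. Next I descend gently.

```bash
python3 -W ignore - <<'E'
from bench import ctrl
from h import *
ctrl.move_straight(pt(54,.108),feed=0.12); ctrl.pause(.3)
f0=ctrl.get_state()['wrist_force']
s=ctrl.get_state();print(s['clock'],s['tcp_pos'],f0)
for z in (.101,.099,.098,.097,.096,.095,.0945):
    h=ctrl.move_straight(pt(54,z),feed=0.02,contact_N=3.0)
    s=ctrl.get_state();print(round(s['clock'],2),z,h,s['tcp_pos'].round(4),(s['wrist_force']-f0).round(2))
    if h or (s['wrist_force']-f0)[2]>3.2: break
ctrl.pause(.2);s=ctrl.get_state();print(round(s['clock'],2),s['tcp_pos'].round(4),(s['wrist_force']-f0).round(2),s['orientation'])
E
```

```text
4.9583 [0.53582846 0.00800088 0.10830275] [ 0.58743681 -0.36476112  0.10293298]
5.46 0.101 False [0.5356 0.0082 0.1009] [-1.13  0.11  0.31]
5.71 0.099 False [0.5356 0.0081 0.0989] [-0.37  1.05 -0.1 ]
5.96 0.098 False [0.5358 0.0081 0.0981] [-0.03  0.64  0.86]
6.21 0.097 False [0.5358 0.0081 0.0971] [-0.8  -0.78  1.45]
6.46 0.096 False [0.5358 0.0081 0.0961] [-0.21  0.85  3.43]
6.66 [0.5358 0.0081 0.0961] [ 0.06 -0.11  2.66] [1.69239743 1.57049855 0.12163025]
```

Contact starts at z of about 0.098, and 2.7 N at 2 mm depth matches the spring model. Pressing to about 3.7 mm and sliding.

```bash
python3 -W ignore - <<'E'
from bench import ctrl
from h import *
f0=np.array([ 0.587,-0.365,0.103])
Z=.0943
ctrl.move_straight(pt(54,Z),feed=0.02,contact_N=5); ctrl.pause(.2)
for a in np.arange(48,-54.1,-6):
    h=ctrl.move_straight(pt(a,Z),feed=0.03,contact_N=7)
    F=[];
    for _ in range(3):
        s=ctrl.get_state();F.append(s['wrist_force']-f0);ctrl.pause(.03)
    F=np.mean(F,0);e=s['tcp_pos']-pt(a,Z)
    print(round(s['clock'],2),a,h,(e*1e3).round(1),s['tcp_pos'][2].round(4),F.round(2),flush=True)
    if h or F[2]<1.2 or F[2]>8: print("STOP");break
E
```

```text
7.85 48.0 False [-0.5 -0.6 -0.2] 0.0941 [-1.29 -0.53  3.72]
8.62 42.0 False [-0.3 -0.5 -0.2] 0.0941 [-0.71 -0.58  3.02]
9.4 36.0 False [-0.3 -0.6 -0.2] 0.0941 [-0.44 -0.86  3.87]
10.18 30.0 False [-0.3 -0.6 -0.1] 0.0942 [-0.6  -0.54  4.23]
10.95 24.0 False [-0.2 -0.7 -0.1] 0.0942 [-0.29 -1.53  3.32]
11.72 18.0 False [-0.2 -0.7 -0.1] 0.0942 [-0.51 -1.41  3.69]
12.5 12.0 False [-0.2 -0.7 -0. ] 0.0943 [-0.47 -1.19  3.62]
13.28 6.0 False [-0.1 -0.7  0. ] 0.0943 [-0.47 -1.86  3.21]
14.05 0.0 False [-0.  -0.6  0. ] 0.0943 [-0.32 -0.5   3.95]
14.82 -6.0 False [ 0.1 -0.7  0.1] 0.0944 [-0.67 -1.42  3.72]
15.6 -12.0 False [ 0.1 -0.6  0.1] 0.0944 [-0.28 -1.08  2.89]
16.38 -18.0 False [ 0.1 -0.6  0.1] 0.0944 [-0.93 -0.87  3.46]
17.15 -24.0 False [ 0.2 -0.6  0.1] 0.0944 [-0.31 -0.72  3.85]
17.93 -30.0 False [ 0.2 -0.5  0.2] 0.0945 [-0.62 -0.72  3.63]
18.7 -36.0 False [ 0.3 -0.5  0.2] 0.0945 [-0.41 -0.39  3.66]
19.48 -42.0 False [ 0.3 -0.4  0.2] 0.0945 [-0.73 -0.03  3.43]
20.25 -48.0 False [ 0.4 -0.4  0.2] 0.0945 [-0.8  -0.59  3.22]
21.02 -54.0 False [ 0.4 -0.3  0.2] 0.0945 [-0.23  0.46  3.95]
```

```bash
python3 -W ignore - <<'E'
from bench import ctrl
import cv2,numpy as np
a=ctrl.capture("top")["pixels"];b=ctrl.capture("scene")["pixels"]
s=ctrl.get_state();print(s['clock'],s['tcp_pos'],s['wrist_force'])
a=cv2.resize(a[140:300,230:420],None,fx=3,fy=3)[:, :];b=cv2.resize(b[145:295,145:345],None,fx=3,fy=3)
cv2.imwrite("pics/e_top.png",a);cv2.imwrite("pics/e_scene.png",b)
E
```

```text
21.1583 [ 0.54427074 -0.23479757  0.09458647] [ 1.65744513 -0.53921453  3.72183331]
```

View pics/e_top.png

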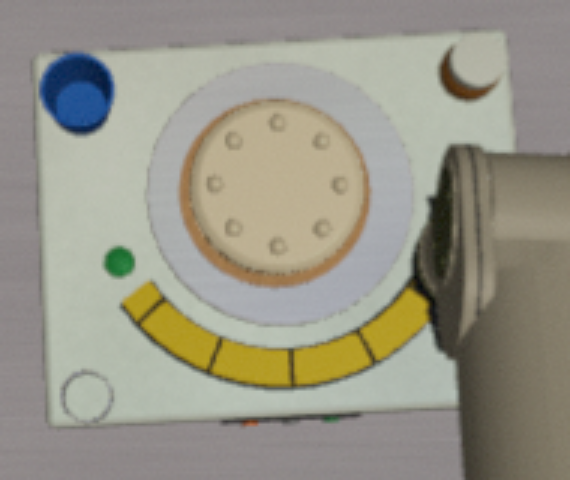

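View pics/e_scene.png

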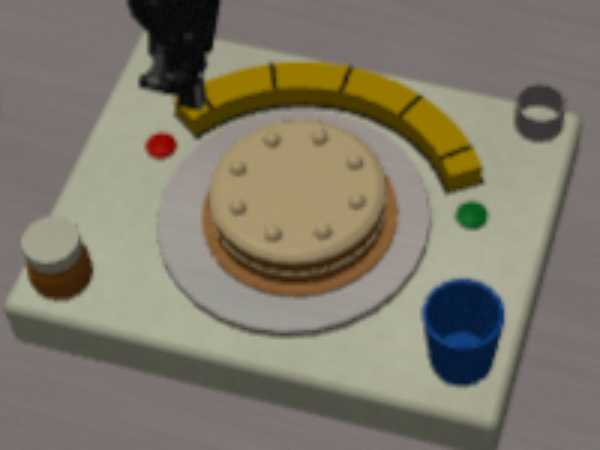

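The scene crop shows the fingertips at about (193,100) on the strip end beside the red dot at (160,146). The cake, cup, jar and cutter are where they were. The nozzle is hidden behind the gripper. Nothing on the path reached down to it.

```bash
python3 -W ignore - <<'E'
from bench import ctrl
ctrl.sign_off()
E
```

```text
the job is handed in; nothing more can be done
```

I ran the shut fingertips along the whole yellow strip, from the green-dot end over all five marks to the red-dot end. I handed the job in with the strip still lightly pressed there; no verdict is reported.

- **Locating the unit:** both cameras placed it at about (0.628, −0.110) m with a yaw of 0.034 rad. They agreed within about 1.5 mm, and a wrist-camera check agreed too.
- **Pressing:** first contact came at z ≈ 0.098 m, as expected. Along the arc the pressing force I read at each 6° stop was 2.9–4.2 N at about 3.5–4 mm depth, with position errors under 1 mm.
- **Last state:** the tip is at (0.544, −0.235, 0.0946) m, about 42 mm from the red dot, with 3.7 N vertical force, at about 21 s on the clock.
- **Loose things:** the last pictures show the cake, cup, jar and cutter unmoved. The gripper and arm hid the nozzle, so I could not confirm it. I left the knife and bowl out of those last crops. The arm touched nothing else that I noticed.

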